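# Rotate the tablet tubs in the gravity lane

## Robot

A 6-joint arm with a two-finger parallel gripper is mounted at the origin on the work surface. World frame = base frame: x ahead of the robot, y to its left, z up, the work surface at z = 0. Lengths are in m, angles in rad, forces in N, time in s.
With the tool pointing down it reaches from about 0.425 to 0.95 m from the base axis. Payload 3.5 kg.
Tool frame: the origin (TCP) lies at the very end of the fingers, on their centre line; the grasp point (between the pads) lies 19 mm behind it (tcp_to_grasp is the distance from the TCP to the grasp point, in m); z points along the fingers, y is the direction in which the jaws open and shut (so a half turn about z gives the same grasp; the last joint's range is limited). The gripper opens to 85 mm and grips with 20 to 120 N. Pads are 22 mm wide; open, the fingers measure 114 mm over their backs; the gripper's body (76 mm by 85 mm) begins 54 mm behind the grasp point. The pads swing forward as they close: fully open they stand 13 mm farther back than shut.
Start: joints at [-1.427, 0.286, 1.577, -0, 1.279, -0.15], TCP at [0.195, -0.646, 0.231] pointing down, gripper open.
Joint ranges: [-2.77, 2.77], [-0.9, 2.22], [0.21, 2.48], [-1.53, 4.67], [0.24, 2.81], [-2.84, 2.84]. Speed limits (rad/s): [2.79, 2.79, 3.14, 3.14, 3.14, 3.14].

## Interface

Orientations are given as a unit quaternion [x, y, z, w].
In Python, from plant import * gives the robot as it stands. The module is installed in compiled form; this text tells all that it offers.
- The arm moves only by the tool arm_command, never from a script. Its argument "steps" is a list of rows, each a list of 3 entries, a list of its own where there are three numbers: the turn, a rotation vector about the tool's x, y, z in rad, then the shift along the tool's x, y, z in m, then the gripper command: -1 is shut, 1 is fully open, values between are in proportion. A call has 1 to 12 rows; each row is the pose to reach, as a shift and turn from the pose measured when the call began, along the tool's axes at that moment; what a row does not reach only later rows make up. A row lasts 1/8 s, in which the tool goes at most 62.5 mm and 10.7 degrees, less where a joint would pass 70% of its speed; a pose out of reach is approached as far as the arm can. A call with a gripper value outside its range is refused whole. The fingers move at their own pace and stop on an object; "force" is the grip in N (left out, the last holds). Time passes only in rows, so rows that repeat a pose let the fingers close. It gives the time, the measured TCP pose, the force and the opening at its end, in the units of the state.
- get_state(): the state, without advancing time (a new reading comes with each control period).
- read_camera(name): name is "side" or "top" or "wrist"; returns a dict with "frame" (384x512x3 uint8, red, green, blue), "vfov" (degrees; the focal length in pixels is half the picture's height over the tangent of half this angle, whatever the lens; pixels are square), "cx", "cy" (the principal point, pixels), "dist" ([k1, k2, p1, p2, k3] as OpenCV has them; the pictures are not rectified), "position" and "rotation" of the camera in the world; the wrist camera has in their place "mount" (4x4, takes a point from camera to tool coordinates, whose origin is the TCP and whose axes are the flange's). Camera axes: x right, y up, looking along -z (the intrinsics and any distortion apply to the point x, -y, -z); pixel columns grow to the right and rows downward; lengths in m; the calibration is good to about 2 mm. A picture is of the moment at which its call begins: read the wrist's pose just before it. There is no depth.
- sign_off(): hands the job in, once; it reports no verdict.
The state is a dict: "time": time; "qpos": joint angles; "dq": joint speeds; "joint_efforts": joint torques, N m; "eef_pos": TCP position; "tcp_rot": TCP orientation; "contact_force": force on the tool from outside, world axes, zero at the start; "wrist_torque": the same for the moment, N m; "opening": opening from 0.0 (shut) to 1.0 (fully open).
Only numpy, scipy, OpenCV 4.12 (cv2) and the standard library are available. Lean on these libraries where they do the work, as an engineer would, in place of code of your own. Each camera call takes 0.05 s, during which the arm holds its last target.

## Task

Take the oldest tub from the low front end of the sloped lane and lay it in the white tray; then take the new tub from the wooden cradle and load it into the lane behind the other two, lying across the lane like them, so that all three have rolled up against one another and the front stop. Keep the two other tubs in the lane, set the tubs down rather than dropping or throwing them, and do not disturb the dish, the beaker or the wooden box.

Things in the scene. Friction and masses are not known exactly. Their poses are not given: they have to be found in the camera images.
- lane: fixed aluminium lane; floor slopes 10 degrees, low at the front, rising along its +x, 64 mm wide between side walls 10 mm high, 5 mm thick. Stop plate 36 mm high at the low end; high end and top open. 205 mm long: holds three tubs, no fourth. Tubs lie across it (axes along lane y, 3 mm play each side) and roll down by themselves. Origin on the bench under the front tub's axis; z up
- lane_front (a point): centre of a tub lying in the front (lowest) place against the stop; fixed to the lane, lane axes; 66 mm above the bench
- lane_middle (a point): centre of a tub lying in the second place, 61 mm behind and 11 mm above lane_front
- lane_back (a point): centre of a tub lying in the third and last place, 122 mm behind and 21 mm above lane_front (87 mm above the bench)
- tub_front: lidded plastic tub lying on its side: cylinder 62 mm in diameter, 58 mm long, flat ends, white with a grey lid at one end, 80 to 170 g (all four look alike); origin at its centre, y along its axis, x and z turn as it rolls. The oldest: starts in the lane's front place
- tub_middle: lidded plastic tub lying on its side: cylinder 62 mm in diameter, 58 mm long, flat ends, white with a grey lid at one end, 80 to 170 g (all four look alike); origin at its centre, y along its axis, x and z turn as it rolls. Starts in the lane's second place
- tub_back: lidded plastic tub lying on its side: cylinder 62 mm in diameter, 58 mm long, flat ends, white with a grey lid at one end, 80 to 170 g (all four look alike); origin at its centre, y along its axis, x and z turn as it rolls. Starts in the lane's third place
- new_tub: lidded plastic tub lying on its side: cylinder 62 mm in diameter, 58 mm long, flat ends, white with a grey lid at one end, 80 to 170 g (all four look alike); origin at its centre, y along its axis, x and z turn as it rolls. The new one: starts in the wooden cradle, axis along the cradle's y, ends overhanging it
- cradle: fixed low wooden cradle, 100 mm (x) by 44 mm (y): 12 mm base with a 14 mm high ridge on each side (+x, -x) of the tub, whose centre is 43 mm above the bench and whose ends overhang about 7 mm each in y. Origin at the centre of the underside. Cradle and tray stand on opposite sides of the lane; which is left and which right varies
- tray: fixed shallow white tray, 220 mm (x) by 180 mm (y), 32 mm high, 4 mm walls and floor, small lips at the y ends; ribs 4 mm high along y on the floor at x = -60, -20, 20 and 60 mm, so a tub laid with its axis along y rests between two ribs, centre about 35 mm above the bench. Origin at the centre of the underside
- dish: bystander: round clear plastic dish with lid, 94 mm across, 18 mm high, loose on the bench; origin at the centre of the underside
- beaker: bystander: glass beaker, 72 mm across the rim, 85 mm high, loose on the bench; origin at the centre of the underside
- slide_box: bystander: flat wooden box, 75 x 160 x 35 mm, loose on the bench; origin at the centre of the underside
There are look-alikes about, which are no part of the job. What is shaped like the tub_front but orange is not meant.

How it is judged:
By the outcome, as a careful person would: the job done as asked, in the order asked, and still so for the second after the job is handed in, with the robot touching nothing.
It also fails if it takes over 64 s, if anything falls off the work surface, if the arm or the gripper's body presses on something with over 40 N, if the wrist force passes 120 N, or if a joint passes its speed limit or range.

## Working session

There is one attempt and no reset: what is moved stays moved. The work goes in short steps, Python scripts to look and compute and a tool call to move; the robot and the scene stay as the last step left them, time stands still between calls to the robot, and variables do not carry over. Pictures are saved under pics/ and viewed, and the job is handed in when it is done.

Besides the shell and the picture viewer there is one more tool, called after "Emit:" by a JSON object that holds its "op" and its "data". arm_command: Moves the arm, as the interface text tells. Its arguments: {"type":"object","properties":{"steps":{"type":"array"},"force":{"type":"number"}},"required":["steps"]}

```bash
mkdir -p pics; ls; python3 - <<'E'
from plant import *
import cv2, numpy as np
print(get_state())
for n in ["side","top","wrist"]:
    c=read_camera(n); cv2.imwrite(f"pics/{n}0.png",c["frame"][:,:,::-1])
    print(n,{k:(np.round(v,4).tolist() if not isinstance(v,str) else v) for k,v in c.items() if k!="frame"})
E
```

```text
pics
{'time': 0.0, 'qpos': array([-1.42701279e+00,  2.87206344e-01,  1.57820338e+00,  2.42596800e-05,
        1.27860256e+00, -1.50001642e-01]), 'dq': array([-0.00043783,  0.00010562,  0.00049174, -0.00092734, -0.00081034,
       -0.0005189 ]), 'joint_efforts': array([ 4.41197681e-04, -4.05988061e+01, -2.92623138e+01, -4.88685043e-05,
        5.85615024e-03, -4.90921053e-06]), 'eef_pos': array([ 0.19540067, -0.64540036,  0.22990578]), 'tcp_rot': array([ 9.89230459e-01,  1.46361320e-01,  1.53727899e-05, -1.20977324e-03]), 'contact_force': array([-0.05311591,  1.04501299,  0.59662005]), 'wrist_torque': array([ 0.06643918,  0.0268519 , -0.02599454]), 'opening': 1.0047391111923087}
side {'vfov': 54.5246, 'cx': 256.498, 'cy': 193.8885, 'dist': [-0.0504, 0.0, 0.0, 0.0, 0.0], 'position': [0.3785, -0.6636, 0.7179], 'rotation': [0.3946, -0.0513, -0.1149, 0.9102]}
top {'vfov': 49.254, 'cx': 260.4249, 'cy': 189.2135, 'dist': [-0.0375, 0.0, 0.0, 0.0, 0.0], 'position': [0.506, -0.0168, 1.0101], 'rotation': [-0.0133, 0.0042, 0.7163, -0.6977]}
wrist {'vfov': 68.4205, 'cx': 260.3397, 'cy': 189.9619, 'dist': [-0.0579, 0.0, 0.0, 0.0, 0.0], 'mount': [[0.0003, 0.9594, 0.2819, 0.0718], [1.0, -0.0001, -0.0008, 0.0009], [-0.0008, 0.2819, -0.9594, -0.1442], [0.0, 0.0, 0.0, 1.0]]}
```

View pics/top0.png

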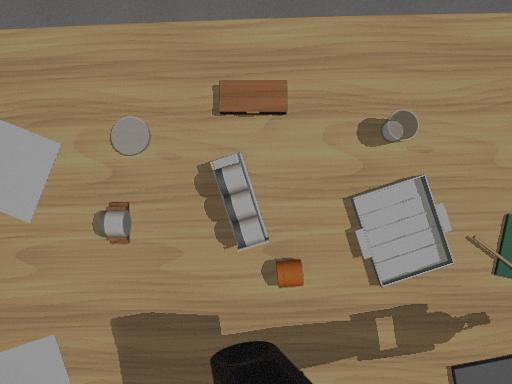

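View pics/side0.png

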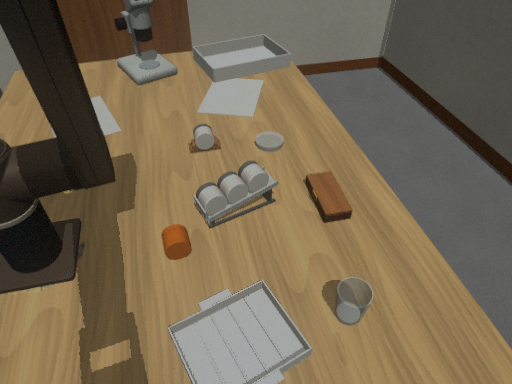

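View pics/wrist0.png

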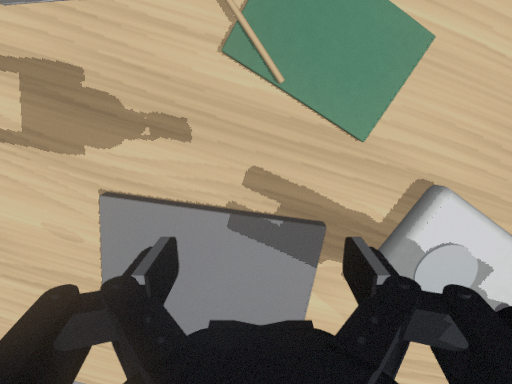

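```bash
python3 - <<'E'
import cv2
a=cv2.imread("pics/top0.png")[140:260,195:315]; b=cv2.imread("pics/side0.png")[150:240,170:300]
cv2.imwrite("pics/ctop.png",cv2.resize(a,None,fx=5,fy=5,interpolation=cv2.INTER_CUBIC))
cv2.imwrite("pics/cside.png",cv2.resize(b,None,fx=6,fy=6,interpolation=cv2.INTER_CUBIC))
E
```

```text
(no output)
```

View pics/ctop.png

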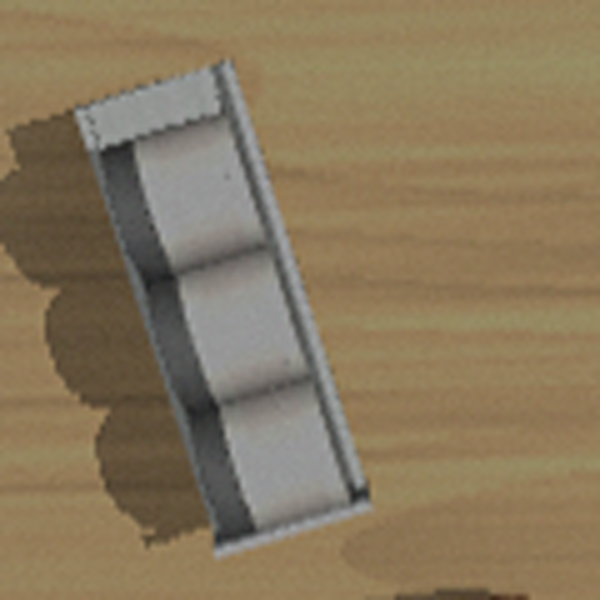

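View pics/cside.png

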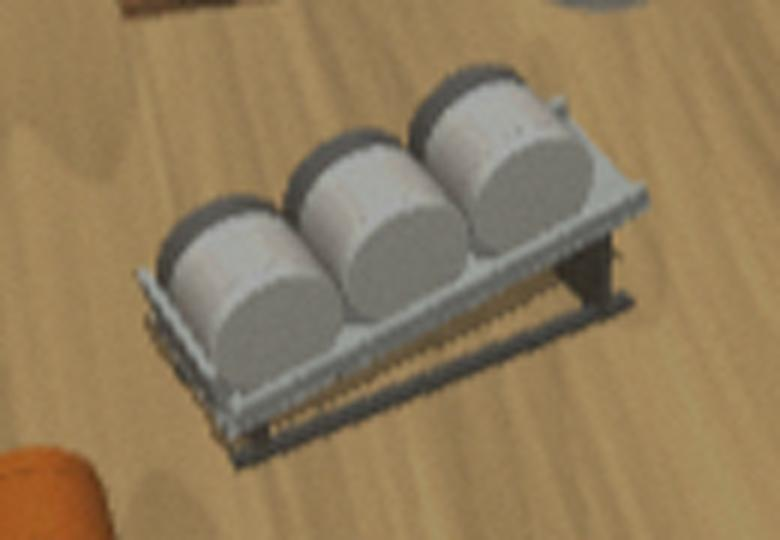

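```bash
cat > h.py <<'E'
import numpy as np, cv2
from scipy.spatial.transform import Rotation as R
def cam(c,st=None):
    f=c["frame"].shape[0]/2/np.tan(np.radians(c["vfov"])/2)
    K=np.array([[f,0,c["cx"]],[0,f,c["cy"]],[0,0,1.]])
    if "mount" in c:
        M=np.asarray(c["mount"]); Rt=R.from_quat(st["tcp_rot"]).as_matrix()
        Rc=Rt@M[:3,:3]; p=st["eef_pos"]+Rt@M[:3,3]
    else:
        Rc=R.from_quat(c["rotation"]).as_matrix(); p=np.asarray(c["position"])
    return dict(K=K,d=np.asarray(c["dist"],float),R=Rc,p=p)
def ray(m,px):
    u=cv2.undistortPoints(np.array(px,float).reshape(-1,1,2),m["K"],m["d"]).reshape(-1,2)
    return (m["R"]@np.c_[u[:,0],-u[:,1],-np.ones(len(u))].T).T
def onz(m,px,z):
    d=ray(m,px); return m["p"]+d*((z-m["p"][2])/d[:,2])[:,None]
def proj(m,P):
    q=(np.atleast_2d(P)-m["p"])@m["R"]; q=q*[1,-1,-1]
    return cv2.projectPoints(q,np.zeros(3),np.zeros(3),m["K"],m["d"])[0].reshape(-1,2)
def tri(ms,pxs):
    A=np.zeros((3,3));b=np.zeros(3)
    for m,p in zip(ms,pxs):
        d=ray(m,p)[0]; d/=np.linalg.norm(d); Q=np.eye(3)-np.outer(d,d); A+=Q;b+=Q@m["p"]
    return np.linalg.solve(A,b)
E
python3 - <<'E'
from plant import *; from h import *
t=cam(read_camera("top")); s=cam(read_camera("side"))
np.set_printoptions(precision=4,suppress=True)
print("stop",onz(t,[(238.4,250),(269,240)],.0655))
print("high",onz(t,[(210.6,161.6),(241,152)],.0755))
sc=lambda x,y:(170+x/6,150+y/6)
print("stop side view",onz(s,[sc(140,272),sc(232,408)],.0655))
print("high side view",onz(s,[sc(560,103),sc(648,195)],.0755))
print("cradle tub",onz(t,[(118,223)],.07),"side tub top c",onz(s,[(204,133)],.065))
tr=[(352,197.5),(426,177),(452,262),(380,286)]
print("tray",onz(t,tr,.032)); 
E
```

```text
stop [[ 0.394   0.0483  0.0655]
 [ 0.4148 -0.0212  0.0655]]
high [[0.5941 0.105  0.0755]
 [0.6138 0.0363 0.0755]]
stop side view [[ 0.3965  0.0455  0.0655]
 [ 0.4219 -0.0427  0.0655]]
high side view [[0.5962 0.0995 0.0755]
 [0.6167 0.0289 0.0755]]
cradle tub [[0.4616 0.319  0.07  ]] side tub top c [[0.4651 0.3205 0.065 ]]
tray [[ 0.5054 -0.2175  0.032 ]
 [ 0.5487 -0.3925  0.032 ]
 [ 0.3487 -0.4469  0.032 ]
 [ 0.2979 -0.2766  0.032 ]]
```

Emit:
{"op": "arm_command", "data": {"steps": [[[0,0,0],[0.05,-0.035,-0.02],1],[[0,0,0],[0.1,-0.07,-0.04],1],[[0,0,0],[0.15,-0.105,-0.06],1],[[0,0,0],[0.2,-0.14,-0.08],1],[[0,0,0],[0.25,-0.175,-0.1],1],[[0,0,0],[0.3,-0.21,-0.1],1],[[0,0,0],[0.32,-0.23,-0.1],1],[[0,0,0],[0.32,-0.23,-0.1],1]], "force": 40}}

```text
time: 1.25
eef_pos: [0.4362, -0.331, 0.3313]
tcp_rot: [0.989, 0.148, 0.0, -0.0]
contact_force: [-1.1, -1.0, 1.0]
opening: 0.996
```

```bash
python3 - <<'E'
from plant import *; from h import *
st=get_state(); c=read_camera("wrist"); cv2.imwrite("pics/w1.png",c["frame"][:,:,::-1]); np.save("w1.npy",dict(c=c,st=st),allow_pickle=True)
print(st["time"],st["eef_pos"],st["tcp_rot"],st["qpos"])
E
```

```text
1.25 [ 0.43622721 -0.33104239  0.33125121] [ 9.88930310e-01  1.48380057e-01  1.94535908e-04 -4.04681773e-04] [-8.34827343e-01 -5.73561018e-02  1.77122678e+00  7.80160635e-04
  1.42818038e+00  4.37997901e-01]
```

View pics/w1.png

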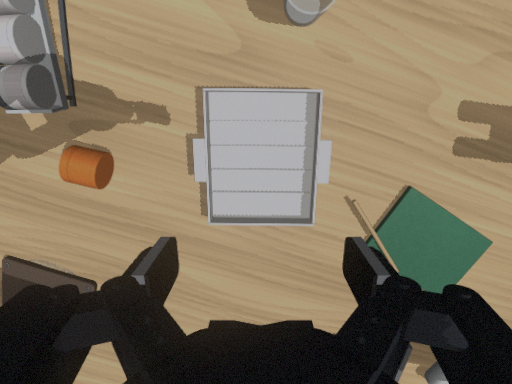

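```bash
python3 - <<'E'
from h import *
np.set_printoptions(precision=4,suppress=True)
d=np.load("w1.npy",allow_pickle=True).item(); m=cam(d["c"],d["st"])
P=onz(m,[(203,89),(322.5,89.5),(315.5,226),(208.5,225)],.032)
print(P, P.mean(0))
for a,b in((0,1),(3,2),(3,0),(2,1)):
    v=P[b]-P[a]; print(np.linalg.norm(v),np.degrees(np.arctan2(v[1],v[0])))
r=onz(m,[(262,120.5),(262,145.5),(262,169.5),(262,192)],.008)
print("ribs",r)
E
```

```text
[[ 0.5059 -0.2211  0.032 ]
 [ 0.5577 -0.392   0.032 ]
 [ 0.3471 -0.4579  0.032 ]
 [ 0.2954 -0.283   0.032 ]] [ 0.4265 -0.3385  0.032 ]
0.17868052206827958 -73.1240187573419
0.18238903144762467 -73.50135372648676
0.21946051060464714 16.407609273518542
0.22066260686641495 17.372071985655484
ribs [[ 0.4865 -0.3195  0.008 ]
 [ 0.4479 -0.3314  0.008 ]
 [ 0.4093 -0.3433  0.008 ]
 [ 0.3713 -0.3551  0.008 ]]
```

Emit:
{"op": "arm_command", "data": {"steps": [[[0,0,0],[0.02,-0.06,0.01],1],[[0,0,0],[0.04,-0.12,0.02],1],[[0,0,0],[0.06,-0.18,0.03],1],[[0,0,0],[0.08,-0.23,0.04],1],[[0,0,0],[0.1,-0.29,0.05],1],[[0,0,0],[0.12,-0.335,0.06],1],[[0,0,0],[0.12,-0.335,0.07],1],[[0,0,0],[0.12,-0.335,0.07],1]]}}

```text
time: 2.3
eef_pos: [0.4521, 0.0222, 0.2601]
tcp_rot: [0.989, 0.147, -0.001, -0.0]
contact_force: [0.6, 0.3, 0.7]
opening: 0.999
```

```bash
python3 - <<'E'
from plant import *; from h import *
st=get_state(); c=read_camera("wrist"); cv2.imwrite("pics/w2.png",cv2.resize(c["frame"][:,:,::-1],(768,576),interpolation=cv2.INTER_CUBIC)); np.save("w2.npy",dict(c=c,st=st),allow_pickle=True)
print(st["time"],st["eef_pos"],st["tcp_rot"],st["qpos"])
E
```

```text
2.3 [0.4521333  0.02217899 0.26014291] [ 9.89127808e-01  1.47052852e-01 -1.25402505e-03 -2.55689692e-04] [-1.75593622e-01 -2.46250054e-01  2.06503775e+00 -3.21242662e-04
  1.32534558e+00  1.10010478e+00]
```

View pics/w2.png

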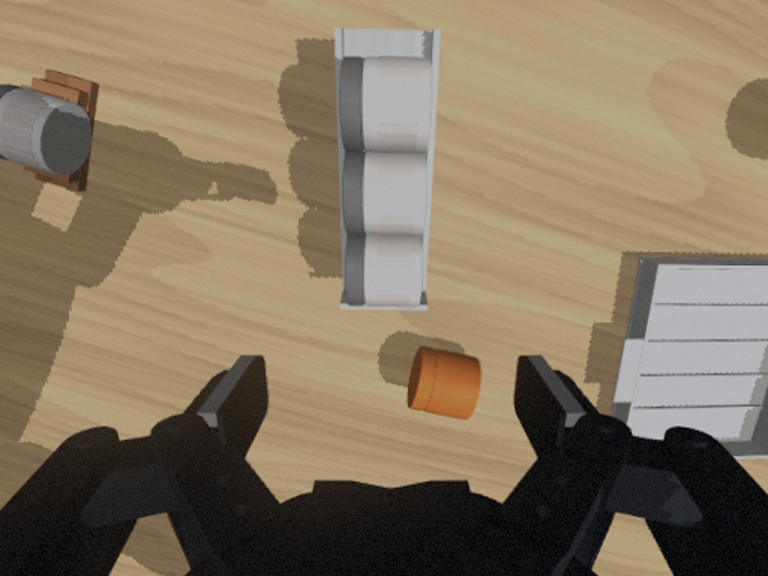

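```bash
python3 - <<'E'
from h import *
d=np.load("w2.npy",allow_pickle=True).item(); f=d["c"]["frame"]
cv2.imwrite("pics/w2c.png",cv2.resize(f[10:215,215:305,::-1],None,fx=2.9*1,fy=2.9,interpolation=cv2.INTER_CUBIC))
cv2.imwrite("pics/w2d.png",cv2.resize(f[140:215,215:305,::-1],None,fx=8,fy=8,interpolation=cv2.INTER_CUBIC))
E
```

```text
(no output)
```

View pics/w2d.png

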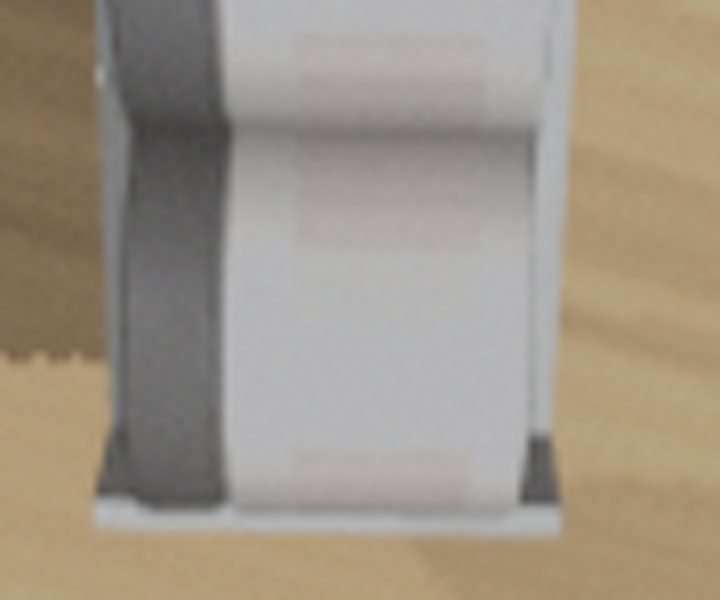

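View pics/w2c.png

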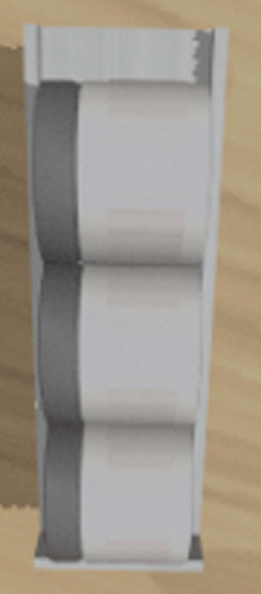

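```bash
python3 - <<'E'
from h import *
np.set_printoptions(precision=4,suppress=True)
d=np.load("w2.npy",allow_pickle=True).item(); m=cam(d["c"],d["st"])
def rep(n,P):
    v=P[0]-P[1]; print(n,P.mean(0),np.linalg.norm(v),"yaw",np.degrees(np.arctan2(-v[0],v[1])))
rep("stop",onz(m,[(226.9,204.4),(285,204.4)],.0655))
rep("tub front",onz(m,[(230.4,171),(281.3,171)],.097))
rep("high",onz(m,[(224.3,18.6),(294.3,18.6)],.0755))
print("crad tub end rim? ",onz(m,[(43,92)],.043))
u=R.from_quat(d["st"]["tcp_rot"]).as_matrix(); print(u)
E
```

```text
stop [0.4054 0.0128 0.0655] 0.07384382051698628 yaw 16.939120552286585
tub front [0.4539 0.0269 0.097 ] 0.05665469280290777 yaw 16.925507553099592
high [0.6073 0.0695 0.0755] 0.07345789982195504 yaw 16.91517167436858
crad tub end rim?  [[0.4624 0.3108 0.043 ]]
[[ 0.9567  0.2909 -0.0026]
 [ 0.2909 -0.9568  0.0001]
 [-0.0024 -0.0009 -1.    ]]
```

Emit:
{"op": "arm_command", "data": {"steps": [[[0,0,0],[-0.013,-0.004,0.04],1],[[0,0,0],[-0.013,-0.004,0.09],1],[[0,0,0],[-0.013,-0.004,0.13],1],[[0,0,0],[-0.013,-0.004,0.16],1],[[0,0,0],[-0.013,-0.004,0.185],1],[[0,0,0],[-0.013,-0.004,0.185],1]]}}

```text
time: 3.1
eef_pos: [0.4375, 0.0205, 0.0745]
tcp_rot: [0.989, 0.145, -0.003, -0.001]
contact_force: [-0.1, 0.7, -0.2]
opening: 1.0
```

```bash
cat > shot.py <<'E'
import sys
from plant import *; from h import *
n=sys.argv[1]
for k in sys.argv[2:]:
    st=get_state(); c=read_camera(k); cv2.imwrite(f"pics/{n}{k}.png",c["frame"][:,:,::-1]); np.save(f"{n}{k}.npy",dict(c=c,st=st),allow_pickle=True)
print(st["time"],st["eef_pos"],st["tcp_rot"],st["contact_force"],st["opening"],st["qpos"])
E
python3 shot.py a wrist side
```

```text
3.15 [0.43878132 0.02048162 0.07593622] [ 9.89394939e-01  1.45245945e-01 -1.10714741e-03 -2.12749578e-04] [ 0.00725201 -0.097487    0.86918539] 0.9986622610592346 [-1.84945378e-01 -4.38811585e-02  2.25293426e+00 -3.93510442e-04
  9.34772067e-01  1.09456176e+00]
```

View pics/awrist.png

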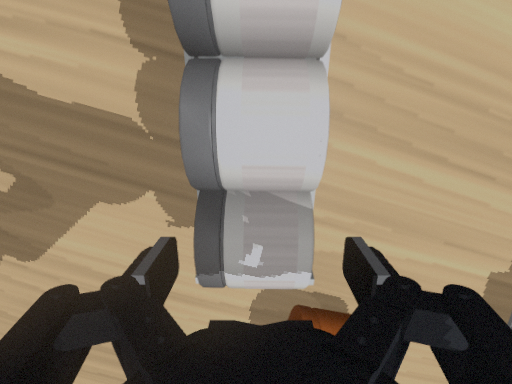

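View pics/aside.png

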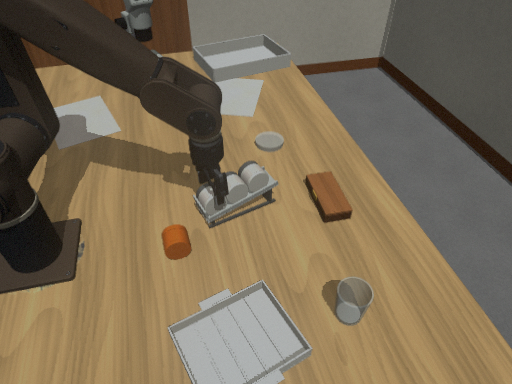

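Emit:
{"op": "arm_command", "data": {"steps": [[[0,0,0],[0,-0.002,0.015],1],[[0,0,0],[0,-0.002,0.026],1],[[0,0,0],[0,-0.002,0.026],1],[[0,0,0],[0,-0.002,0.026],-0.2],[[0,0,0],[0,-0.002,0.026],-0.5],[[0,0,0],[0,-0.002,0.026],-1],[[0,0,0],[0,-0.002,0.026],-1],[[0,0,0],[0,-0.002,0.026],-1]], "force": 40}}

```text
time: 4.2
eef_pos: [0.4394, 0.0225, 0.0514]
tcp_rot: [0.989, 0.145, 0.0, 0.0]
contact_force: [-0.5, -0.1, 4.1]
opening: 0.681
```

```bash
python3 shot.py b wrist
```

```text
4.2 [0.4394388  0.02251162 0.05136783] [9.89359854e-01 1.45488418e-01 4.03460664e-04 1.92597720e-04] [-0.48541625 -0.07645935  4.13929206] 0.6806771879935706 [-1.80123808e-01  3.89029587e-03  2.26234303e+00 -1.38646343e-04
  8.74471538e-01  1.09874812e+00]
```

View pics/bwrist.png

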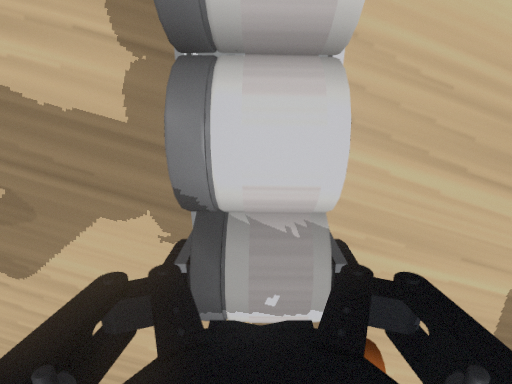

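Emit:
{"op": "arm_command", "data": {"steps": [[[0,0,0],[0,0,-0.008],-1],[[0,0,0],[0,0,-0.018],-1],[[0,0,0],[0,0,-0.03],-1],[[0,0,0],[0,0,-0.042],-1],[[0,0,0],[0,0,-0.054],-1],[[0,0,0],[0,0,-0.066],-1],[[0,0,0],[0,0,-0.08],-1],[[0,0,0],[0,0,-0.1],-1],[[0,0,0],[0,0,-0.12],-1],[[0,0,0],[0,0,-0.14],-1],[[0,0,0],[0,0,-0.15],-1]]}}

```text
time: 5.62
eef_pos: [0.4399, 0.0224, 0.2031]
tcp_rot: [0.989, 0.145, 0.002, 0.001]
contact_force: [-1.0, -0.3, -1.8]
opening: 0.675
```

```bash
python3 shot.py c wrist side
```

```text
5.675 [0.44032148 0.02238504 0.20388863] [9.89354450e-01 1.45508358e-01 2.11630839e-03 7.82206520e-04] [ 0.69224063 -0.06128225 -0.80824521] 0.6722749532504212 [-1.80033982e-01 -2.31334222e-01  2.15713430e+00 -1.34839285e-04
  1.21128187e+00  1.09875519e+00]
```

View pics/cside.png

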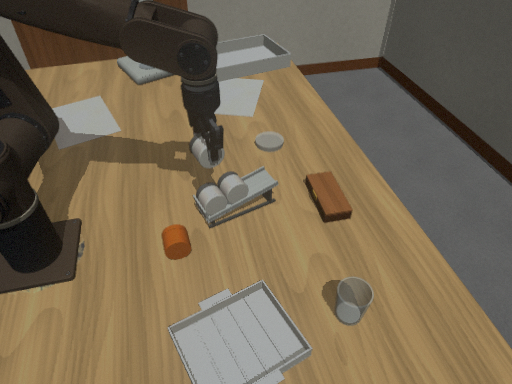

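View pics/cwrist.png

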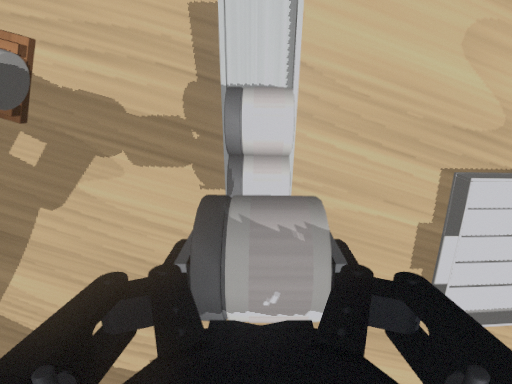

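Emit:
{"op": "arm_command", "data": {"steps": [[[0,0,0],[-0.013,0.04,0],-1],[[0,0,0],[-0.028,0.085,0],-1],[[0,0,0],[-0.044,0.13,0],-1],[[0,0,0],[-0.06,0.175,0],-1],[[0,0,0],[-0.075,0.22,0],-1],[[0,0,0],[-0.09,0.265,0],-1],[[0,0,0],[-0.105,0.31,0.02],-1],[[0,0,0],[-0.116,0.341,0.05],-1],[[0,0,0],[-0.116,0.341,0.08],-1],[[0,0,0],[-0.116,0.341,0.11],-1],[[0,0,0],[-0.116,0.341,0.11],-1]]}}

```text
time: 7.1
eef_pos: [0.4253, -0.3354, 0.0891]
tcp_rot: [0.989, 0.145, -0.001, -0.003]
contact_force: [-0.4, 1.1, -0.5]
opening: 0.676
```

```bash
python3 shot.py d wrist top
```

```text
7.15 [ 0.42654324 -0.33656254  0.09132832] [ 9.89361162e-01  1.45474449e-01  5.32499850e-04 -1.18007325e-03] [-0.32587755 -0.95475225 -0.61099819] 0.6753303965167111 [-0.85582823  0.16062429  2.00305278  0.0026126   0.97933169  0.42152457]
```

View pics/dwrist.png

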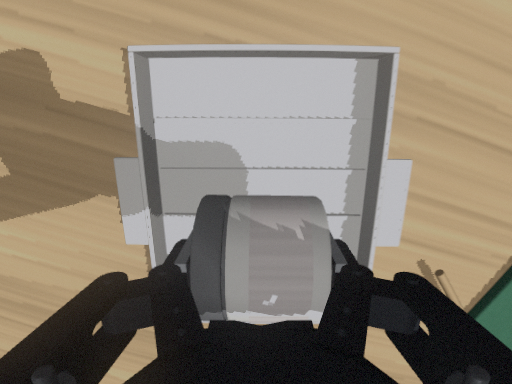

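View pics/dtop.png

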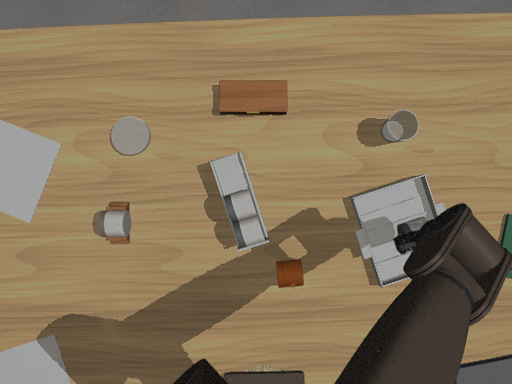

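```bash
python3 - <<'E'
from h import *
np.set_printoptions(precision=4,suppress=True)
d=np.load("dwrist.npy",allow_pickle=True).item(); st=d["st"]; m=cam(d["c"],st)
P=onz(m,[(262,117.5),(262,168),(180,214)],.008)
Rm=R.from_quat(st["tcp_rot"]).as_matrix()
print((P-st["eef_pos"])@Rm)
Q=onz(m,[(131,50),(396,50)],.032); print((Q-st["eef_pos"])@Rm)
E
```

```text
[[ 0.0642  0.0023  0.0811]
 [ 0.0242  0.0024  0.0811]
 [-0.0161 -0.0679  0.0815]]
[[ 0.1096 -0.0851  0.0576]
 [ 0.1096  0.091   0.0565]]
```

Emit:
{"op": "arm_command", "data": {"steps": [[[0,0,0],[0.004,0.002,0.025],-1],[[0,0,0],[0.004,0.002,0.045],-1],[[0,0,0],[0.004,0.002,0.06],-1],[[0,0,0],[0.004,0.002,0.067],-1],[[0,0,0],[0.004,0.002,0.069],-1],[[0,0,0],[0.004,0.002,0.069],-1]]}}

```text
time: 7.95
eef_pos: [0.4325, -0.3387, 0.0247]
tcp_rot: [0.989, 0.146, 0.002, 0.001]
contact_force: [-0.9, -0.1, -0.3]
opening: 0.674
```

```bash
python3 shot.py e wrist side
```

```text
8.0 [ 0.43247668 -0.33872003  0.02472161] [9.89346979e-01 1.45562104e-01 1.85827231e-03 8.80516180e-04] [-0.67049618 -0.38838354 -1.09974933] 0.6762391084941058 [-0.85014338  0.27789673  2.01122081  0.00288125  0.84897906  0.42659011]
```

View pics/ewrist.png

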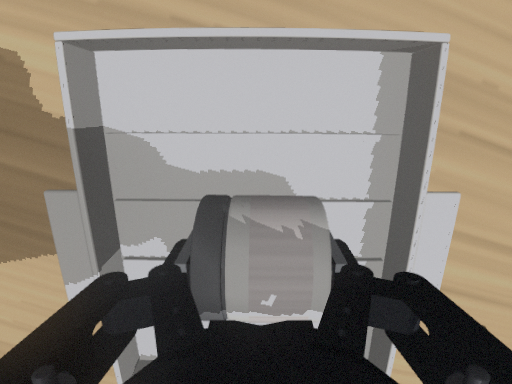

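View pics/eside.png

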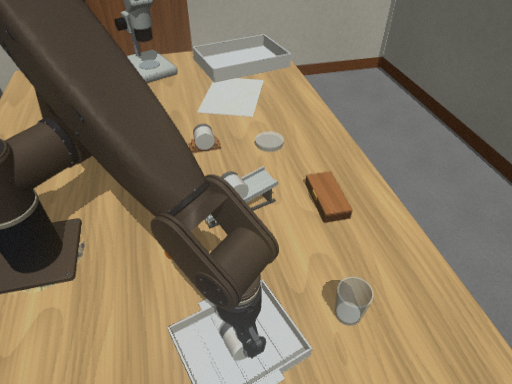

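```bash
python3 - <<'E'
from h import *
np.set_printoptions(precision=4,suppress=True)
d=np.load("ewrist.npy",allow_pickle=True).item(); st=d["st"]; m=cam(d["c"],st)
P=onz(m,[(250,131.5),(250,200),(150,259)],.008)
Rm=R.from_quat(st["tcp_rot"]).as_matrix()
print((P-st["eef_pos"])@Rm)
E
```

```text
[[ 0.0587 -0.0048  0.0169]
 [ 0.0182 -0.0052  0.0167]
 [-0.022  -0.0704  0.0164]]
```

Emit:
{"op": "arm_command", "data": {"steps": [[[0,0,0],[-0.002,0,0.002],-1],[[0,0,0],[-0.002,0,0.003],-1],[[0,0,0],[-0.002,0,0.004],-1],[[0,0,0],[-0.002,0,0.004],-1]]}}

```text
time: 8.55
eef_pos: [0.4306, -0.3393, 0.0206]
tcp_rot: [0.989, 0.146, 0.002, 0.001]
contact_force: [0.8, 0.4, -1.4]
opening: 0.674
```

Emit:
{"op": "arm_command", "data": {"steps": [[[0,0,0],[0,0,0.001],-1],[[0,0,0],[0,0,0.0015],-1],[[0,0,0],[0,0,0.0015],-1]]}}

```text
time: 8.93
eef_pos: [0.4307, -0.3394, 0.0205]
tcp_rot: [0.989, 0.146, 0.002, 0.0]
contact_force: [-2.8, 3.1, 7.6]
opening: 0.677
```

Emit:
{"op": "arm_command", "data": {"steps": [[[0,0,0],[0,0,0],0.4],[[0,0,0],[0,0,0],0.6],[[0,0,0],[0,0,0],1],[[0,0,0],[0,0,0],1],[[0,0,0],[0,0,-0.03],1],[[0,0,0],[0,0,-0.08],1],[[0,0,0],[0,0,-0.14],1],[[0,0,0],[0,0,-0.2],1],[[0,0,0],[0,0,-0.23],1]]}}

```text
time: 10.05
eef_pos: [0.4309, -0.3402, 0.2551]
tcp_rot: [0.989, 0.146, 0.003, 0.003]
contact_force: [0.3, 0.1, -0.2]
opening: 1.001
```

```bash
python3 shot.py f wrist top side
```

```text
10.15 [ 0.4315088  -0.34095504  0.25569411] [0.9893133  0.1456776  0.00412295 0.0044981 ] [-0.03157587 -0.45123269 -0.16141132] 0.9992332619686002 [-0.85417886 -0.01558042  1.86685304  0.00217492  1.27829605  0.42360168]
```

View pics/fwrist.png

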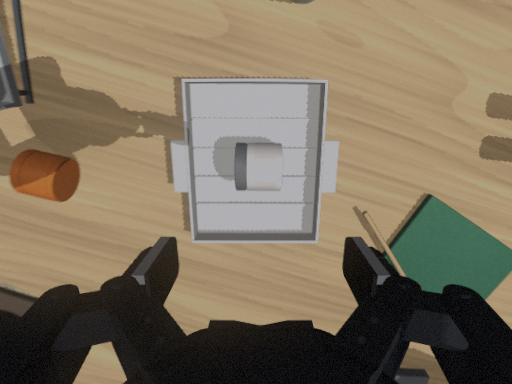

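View pics/fside.png

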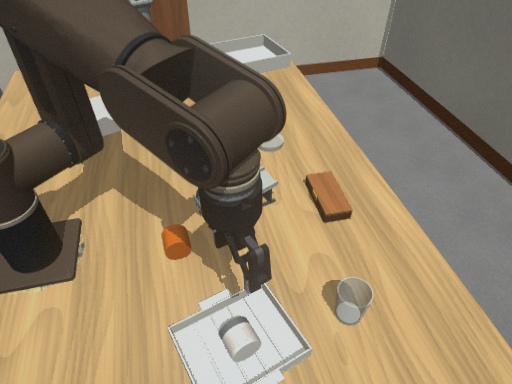

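Emit:
{"op": "arm_command", "data": {"steps": [[[0,0,0],[0.017,-0.04,-0.005],1],[[0,0,0],[0.034,-0.088,-0.01],1],[[0,0,0],[0.051,-0.138,-0.02],1],[[0,0,0],[0.068,-0.19,-0.03],1],[[0,0,0],[0.085,-0.242,-0.03],1],[[0,0,0],[0.102,-0.295,-0.03],1],[[0,0,0],[0.119,-0.35,-0.03],1],[[0,0,0],[0.136,-0.402,-0.03],1],[[0,0,0],[0.153,-0.455,-0.02],1],[[0,0,0],[0.17,-0.505,-0.01],1],[[0,0,0],[0.183,-0.55,0],1],[[0,0,0],[0.183,-0.56,0],1]]}}

```text
time: 11.7
eef_pos: [0.4422, 0.2506, 0.2462]
tcp_rot: [0.989, 0.147, -0.001, 0.003]
contact_force: [0.0, -0.6, 0.2]
opening: 1.001
```

```bash
python3 shot.py g wrist top side
```

```text
11.8 [0.44319839 0.24933815 0.24805955] [9.89187890e-01 1.46624995e-01 6.64461610e-04 2.82611844e-03] [ 0.0148755  -0.77420295 -0.73718756] 0.9962497633812988 [ 0.31561032 -0.09946176  1.96082524 -0.00604924  1.27987173  1.59382847]
```

View pics/gwrist.png

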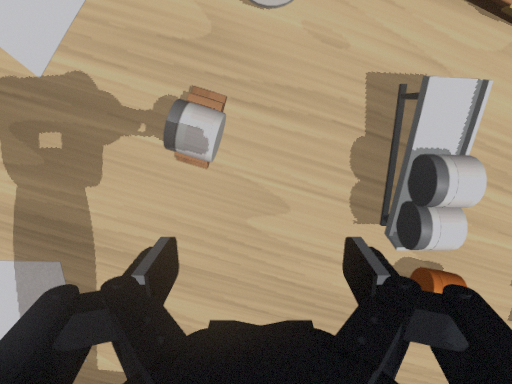

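View pics/gside.png

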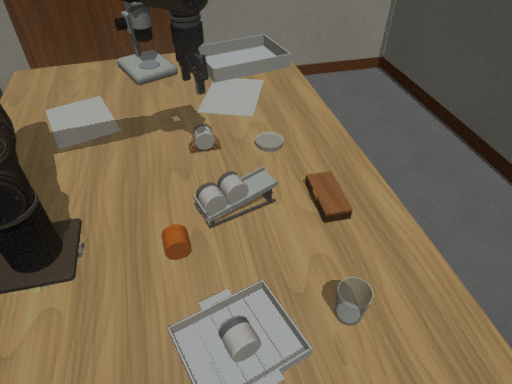

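```bash
python3 - <<'E'
import cv2
a=cv2.imread("pics/gwrist.png")[75:180,145:245]
cv2.imwrite("pics/gc.png",cv2.resize(a,None,fx=5.5,fy=5.5,interpolation=cv2.INTER_CUBIC))
E
```

```text
(no output)
```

View pics/gc.png

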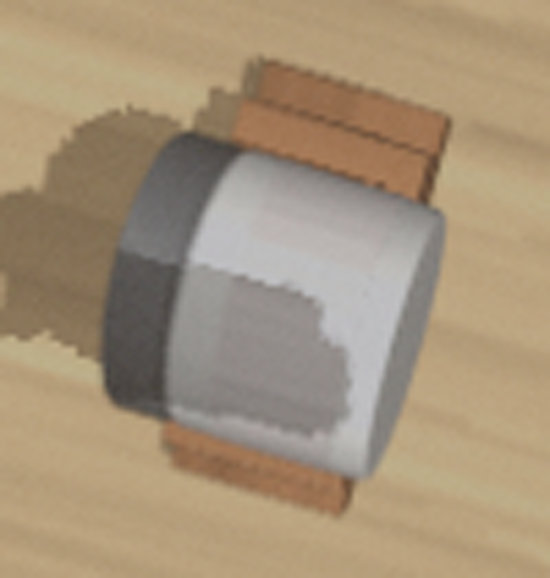

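```bash
python3 - <<'E'
from h import *
np.set_printoptions(precision=4,suppress=True)
d=np.load("gwrist.npy",allow_pickle=True).item(); st=d["st"]; m=cam(d["c"],st)
c=lambda x,y:(145+x/5.5,75+y/5.5)
def yaw(v): return np.degrees(np.arctan2(v[1],v[0]))+90
P=onz(m,[c(262,62),c(450,118)],.026); print("far",P,yaw(P[1]-P[0]),np.linalg.norm(P[1]-P[0]))
P=onz(m,[c(170,465),c(345,515)],.012); print("near",P,yaw(P[1]-P[0]),np.linalg.norm(P[1]-P[0]))
r=ray(m,[c(185,133),c(443,212),c(110,405),c(365,478)]); r/=np.linalg.norm(r,axis=1)[:,None]
n1=np.cross(r[0],r[1]); n2=np.cross(r[2],r[3]); n1/=np.linalg.norm(n1);n2/=np.linalg.norm(n2)
print("yaw axis",yaw(np.cross(n1,n2)) )
for a,b in((0,2),(1,3)):
    q=r[a]+r[b]; q=q*((.043-m["p"][2])/q[2]); print(m["p"]+q)
q=r.sum(0); print("centre",m["p"]+q*((.043-m["p"][2])/q[2]))
q=r[:]
print("ang", np.degrees(np.arccos(r[0]@r[2])), "dist",31/np.sin(np.arccos(r[0]@r[2])/2))
print(R.from_quat(st["tcp_rot"]).as_matrix())
E
```

```text
far [[0.5111 0.3558 0.026 ]
 [0.5115 0.3125 0.026 ]] 0.5237258512244409 0.04332788817788416
near [[0.4126 0.359  0.012 ]
 [0.4129 0.3144 0.012 ]] 0.3544508763327059 0.0446281618523766
yaw axis 179.7391018518672
[0.4616 0.3661 0.043 ]
[0.4618 0.3077 0.043 ]
centre [0.4617 0.3365 0.043 ]
ang 9.684972499717471 dist 367.2257222970572
[[ 0.9565  0.2916 -0.001 ]
 [ 0.2916 -0.9565 -0.0059]
 [-0.0026  0.0053 -1.    ]]
```

```bash
python3 - <<'E'
from h import *
for k in("top","side"):
    d=np.load(f"g{k}.npy",allow_pickle=True).item(); m=cam(d["c"])
    P=[(.462+a,.336+b,z) for z in (.012,) for a,b in((.05,.022),(.05,-.022),(-.05,-.022),(-.05,.022))]+[(.462,.336+b,.074) for b in(.029,-.029)]
    px=proj(m,np.array(P)); print(k,px.round(1).tolist())
    im=d["c"]["frame"][:,:,::-1].copy(); x,y=px.mean(0).astype(int)
    a=cv2.resize(im[y-35:y+35,x-45:x+45],None,fx=6,fy=6,interpolation=cv2.INTER_CUBIC)
    for p in px: cv2.circle(a,tuple(int(v) for v in (p-[x-45,y-35]+.5)*6),3,(0,0,255),-1)
    cv2.imwrite(f"pics/gp{k}.png",a)
E
```

```text
top [[110.1, 201.0], [128.2, 200.6], [129.0, 242.3], [110.9, 242.7], [97.3, 223.4], [122.7, 222.8]]
side [[217.9, 138.3], [220.3, 145.9], [189.2, 150.5], [187.6, 142.7], [200.7, 123.1], [203.4, 133.1]]
```

View pics/gptop.png

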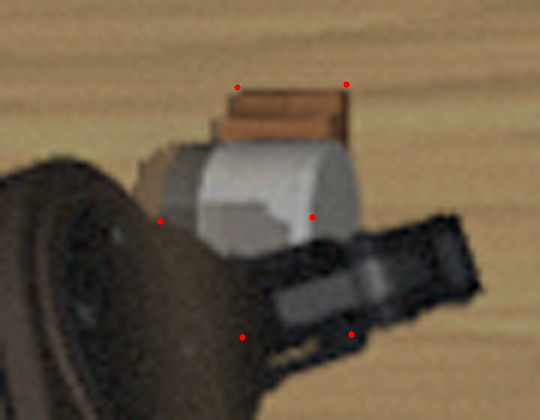

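View pics/gpside.png

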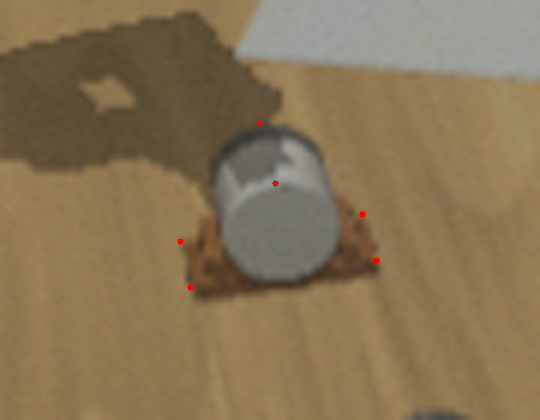

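```bash
cat > go.py <<'E'
import sys
from plant import *; from h import *
np.set_printoptions(precision=4,suppress=True)
x,y,z,yaw=map(float,sys.argv[1:5]); st=get_state()
Rn=R.from_quat(st["tcp_rot"]); Rd=R.from_euler("z",yaw,degrees=True)*R.from_quat([1,0,0,0])
print("turn",(Rn.inv()*Rd).as_rotvec(),"shift",Rn.inv().apply(np.array([x,y,z])-st["eef_pos"]),"from",st["eef_pos"])
E
python3 go.py .4615 .336 .12 .4
```

```text
turn [ 0.0057 -0.0028  0.286 ] shift [ 0.042  -0.0793  0.1284] from [0.4438 0.2486 0.2488]
```

Emit:
{"op": "arm_command", "data": {"steps": [[[0.001,0,0.07],[0.01,-0.02,0.02],1],[[0.003,-0.001,0.14],[0.02,-0.04,0.05],1],[[0.005,-0.002,0.22],[0.032,-0.06,0.08],1],[[0.006,-0.003,0.286],[0.042,-0.079,0.11],1],[[0.006,-0.003,0.286],[0.042,-0.079,0.128],1],[[0.006,-0.003,0.286],[0.042,-0.079,0.128],1]]}}

```text
time: 12.6
eef_pos: [0.4609, 0.3338, 0.1188]
tcp_rot: [1.0, 0.003, -0.002, 0.001]
contact_force: [0.5, -0.4, 0.6]
opening: 1.002
```

```bash
python3 shot.py i wrist; python3 go.py .4615 .336 .0285 .4
```

```text
12.6 [0.4609081  0.33384397 0.11881283] [ 9.99992686e-01  3.25115023e-03 -1.79556009e-03  9.12801538e-04] [ 0.54058988 -0.35309613  0.616803  ] 1.0022793858101755 [ 4.48669512e-01  1.77502970e-01  1.92543934e+00 -1.16118156e-04
  1.04267762e+00  2.01302223e+00]
turn [ 0.0005  0.001  -0.0007] shift [-0.0002 -0.0017  0.0919] from [0.4618 0.3344 0.1204]
```

View pics/iwrist.png

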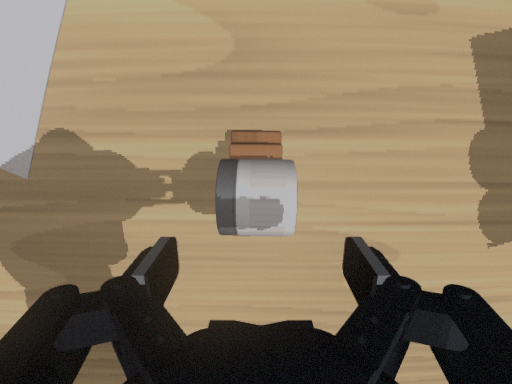

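Emit:
{"op": "arm_command", "data": {"steps": [[[0,0,0],[0,-0.002,0.03],1],[[0,0,0],[0,-0.002,0.06],1],[[0,0,0],[0,-0.002,0.08],1],[[0,0,0],[0,-0.002,0.092],1],[[0,0,0],[0,-0.002,0.092],1],[[0,0,0],[0,-0.002,0.092],-0.2],[[0,0,0],[0,-0.002,0.092],-0.5],[[0,0,0],[0,-0.002,0.092],-1],[[0,0,0],[0,-0.002,0.092],-1],[[0,0,0],[0,-0.002,0.092],-1]], "force": 40}}

```text
time: 13.9
eef_pos: [0.4627, 0.3369, 0.0297]
tcp_rot: [1.0, 0.003, 0.001, -0.0]
contact_force: [-0.4, 0.5, 4.7]
opening: 0.674
```

```bash
python3 shot.py j wrist
```

```text
13.9 [0.46273972 0.33685443 0.02972864] [ 9.99994477e-01  3.23575922e-03  6.96697514e-04 -3.00215782e-04] [-0.43606848  0.45540892  4.74021493] 0.6743929203792646 [ 4.52058646e-01  3.13685636e-01  1.95260762e+00 -8.29950640e-05
  8.73783478e-01  2.01643667e+00]
```

View pics/jwrist.png

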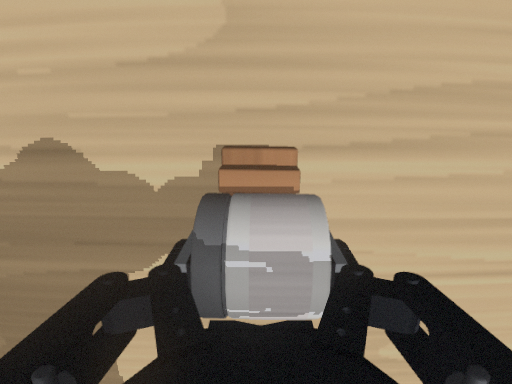

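Emit:
{"op": "arm_command", "data": {"steps": [[[0,0,0],[0,0,-0.015],-1],[[0,0,0],[0,0,-0.05],-1],[[0,0,0],[0,0,-0.09],-1],[[0,0,0],[0,0,-0.13],-1],[[0,0,0],[0,0,-0.17],-1],[[0,0,0],[0,0,-0.2],-1],[[0,0,0],[0,0,-0.2],-1]]}}

```text
time: 14.82
eef_pos: [0.4636, 0.3374, 0.2331]
tcp_rot: [1.0, 0.003, 0.003, -0.002]
contact_force: [0.2, 0.3, -0.6]
opening: 0.678
```

```bash
python3 shot.py k side; python3 go.py .559 .058 .22 16.4;  python3 go.py .559 .058 .135 16.4
```

```text
14.825 [0.46359151 0.33740419 0.23310242] [ 0.99998718  0.00327232  0.00347789 -0.0016858 ] [ 0.18059886  0.28696739 -0.60836169] 0.6777143006313345 [4.52239379e-01 5.81210435e-02 1.83363157e+00 1.94389253e-05
 1.24211019e+00 2.01648480e+00]
turn [-0.001  -0.003  -0.2797] shift [0.0947 0.2795 0.0103] from [0.4625 0.3368 0.2304]
turn [-0.001  -0.003  -0.2797] shift [0.0945 0.2796 0.0953] from [0.4625 0.3368 0.2304]
```

View pics/kside.png

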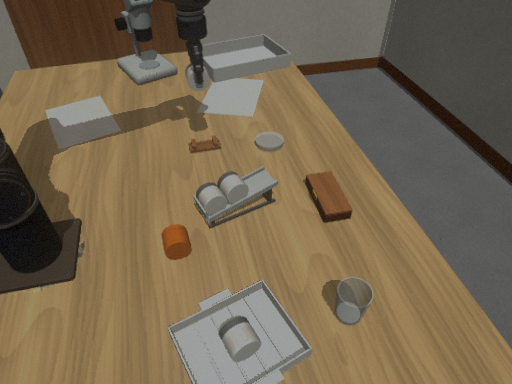

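Cradle is empty and the tub is in hand; moving over the lane's third place.

Emit:
{"op": "arm_command", "data": {"steps": [[[0,0,-0.04],[0.012,0.035,0],-1],[[0,0,-0.08],[0.026,0.075,0],-1],[[0,-0.001,-0.12],[0.04,0.115,0],-1],[[0,-0.002,-0.16],[0.054,0.155,0],-1],[[0,-0.003,-0.2],[0.068,0.2,0],-1],[[0,-0.003,-0.24],[0.082,0.24,0],-1],[[-0.001,-0.003,-0.28],[0.092,0.27,0.02],-1],[[-0.001,-0.003,-0.28],[0.0945,0.28,0.05],-1],[[-0.001,-0.003,-0.28],[0.0945,0.28,0.07],-1],[[-0.001,-0.003,-0.28],[0.0945,0.28,0.07],-1]]}}

```text
time: 16.12
eef_pos: [0.5566, 0.0582, 0.1567]
tcp_rot: [0.99, 0.143, -0.003, -0.001]
contact_force: [0.8, 0.2, -0.3]
opening: 0.677
```

```bash
python3 shot.py l wrist side top
```

```text
16.225 [0.55886826 0.05825101 0.16025443] [ 9.89690616e-01  1.43221674e-01 -1.50185739e-04 -1.14813687e-04] [ 0.56820817 -0.48925958 -0.81956314] 0.6732890494810192 [-7.67661247e-02  1.08988039e-01  1.91882991e+00  1.76460641e-04
  1.11411803e+00  1.20652058e+00]
```

View pics/lwrist.png

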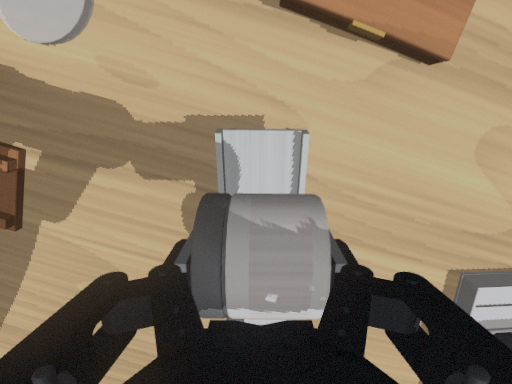

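View pics/lside.png

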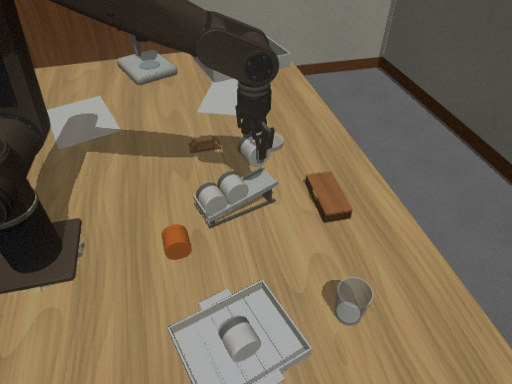

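```bash
python3 - <<'E'
from h import *
np.set_printoptions(precision=4,suppress=True)
d=np.load("lwrist.npy",allow_pickle=True).item(); st=d["st"]; m=cam(d["c"],st)
Rm=R.from_quat(st["tcp_rot"]).as_matrix()
f=d["c"]["frame"]
cv2.imwrite("pics/lc.png",cv2.resize(f[115:205,205:320,::-1],None,fx=6,fy=6,interpolation=cv2.INTER_CUBIC))
P=onz(m,[(216.5,131),(308.5,131)],.0755); print(P,(P-st["eef_pos"])@Rm)
E
python3 go.py .559 .058 .0785 16.4
```

```text
[[0.5982 0.1055 0.0755]
 [0.6187 0.0362 0.0755]] [[ 0.0539 -0.0334  0.0809]
 [ 0.054   0.0389  0.0807]]
turn [ 0.0004 -0.0015  0.0014] shift [-0.0006  0.0001  0.0827] from [0.5595 0.0582 0.1612]
```

View pics/lc.png

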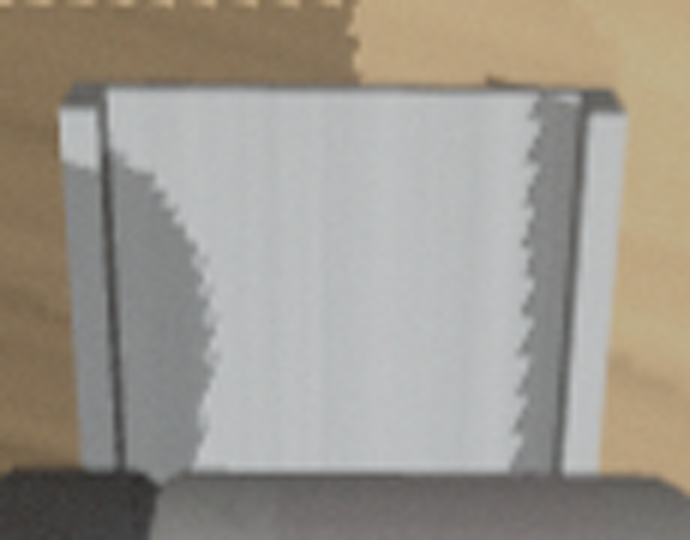

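Emit:
{"op": "arm_command", "data": {"steps": [[[0,0,0],[0.003,0.001,0.025],-1],[[0,0,0],[0.003,0.001,0.05],-1],[[0,0,0],[0.003,0.001,0.068],-1],[[0,0,0],[0.003,0.001,0.08],-1],[[0,0,0],[0.003,0.001,0.081],-1],[[0,0,0],[0.003,0.001,0.081],-1]]}}

```text
time: 17.02
eef_pos: [0.5634, 0.0581, 0.081]
tcp_rot: [0.99, 0.143, 0.001, 0.0]
contact_force: [0.5, -0.1, -1.4]
opening: 0.673
```

```bash
python3 shot.py m wrist side top; python3 go.py .562 .058 .0755 16.4; python3 - <<'E'
import cv2
a=cv2.imread("pics/mside.png")[130:230,180:310]
cv2.imwrite("pics/mc.png",cv2.resize(a,None,fx=6,fy=6,interpolation=cv2.INTER_CUBIC))
E
```

```text
17.125 [0.56348652 0.05807865 0.08122418] [9.89681490e-01 1.43274997e-01 1.65420231e-03 2.94977725e-04] [ 0.27288789  0.24612611 -0.62502875] 0.6754431171993115 [-7.64339095e-02  2.20763262e-01  1.95387071e+00  1.78922217e-04
  9.63601311e-01  1.20672064e+00]
turn [ 0.001  -0.003   0.0013] shift [-0.0014 -0.0004  0.0056] from [0.5634 0.058  0.0811]
```

View pics/mwrist.png

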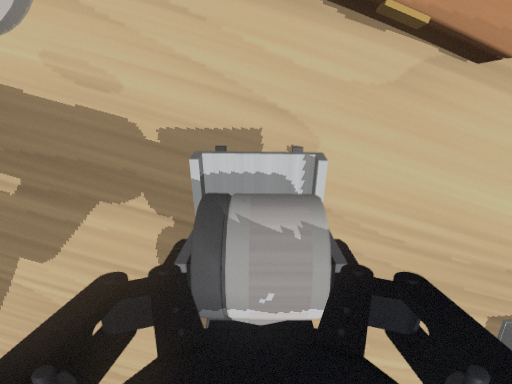

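View pics/mc.png

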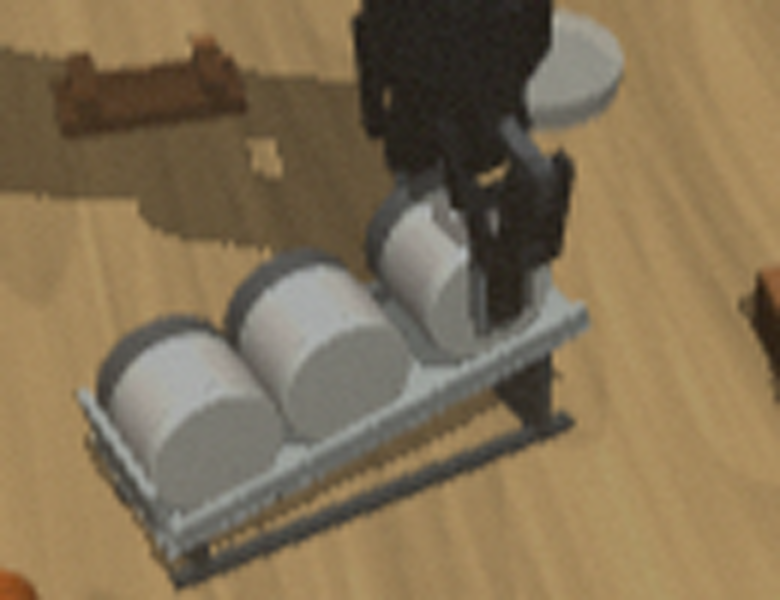

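Emit:
{"op": "arm_command", "data": {"steps": [[[0,0,0],[-0.001,-0.001,0.002],-1],[[0,0,0],[-0.001,-0.001,0.004],-1],[[0,0,0],[-0.001,-0.001,0.0045],-1],[[0,0,0],[-0.001,-0.001,0.0045],-1]]}}

```text
time: 17.68
eef_pos: [0.5621, 0.0587, 0.0765]
tcp_rot: [0.99, 0.143, 0.001, 0.0]
contact_force: [0.6, -0.1, -0.3]
opening: 0.676
```

Emit:
{"op": "arm_command", "data": {"steps": [[[0,0,0],[0,0,0.001],-1],[[0,0,0],[0,0,0.0015],-1],[[0,0,0],[0,0,0.0015],-1]]}}

```text
time: 18.05
eef_pos: [0.5622, 0.0587, 0.0754]
tcp_rot: [0.99, 0.143, 0.002, 0.0]
contact_force: [-1.6, -0.1, 1.7]
opening: 0.678
```

Emit:
{"op": "arm_command", "data": {"steps": [[[0,0,0],[0,0,0.0005],-1],[[0,0,0],[0,0,0.0005],-1]]}}

```text
time: 18.3
eef_pos: [0.5622, 0.0587, 0.0753]
tcp_rot: [0.99, 0.143, 0.001, 0.0]
contact_force: [-2.6, 0.6, 4.6]
opening: 0.679
```

```bash
python3 shot.py n wrist side; python3 - <<'E'
import cv2
a=cv2.imread("pics/nside.png")[130:230,180:310]
cv2.imwrite("pics/nc.png",cv2.resize(a,None,fx=6,fy=6,interpolation=cv2.INTER_CUBIC))
E
```

```text
18.35 [0.56225373 0.0587356  0.07535459] [9.89678630e-01 1.43297331e-01 1.41725989e-03 2.74888522e-04] [-2.2201675   0.16997312  5.51640776] 0.6749177353359038 [-7.53952918e-02  2.27409706e-01  1.95862041e+00  9.78022495e-05
  9.52676290e-01  1.20775950e+00]
```

View pics/nc.png

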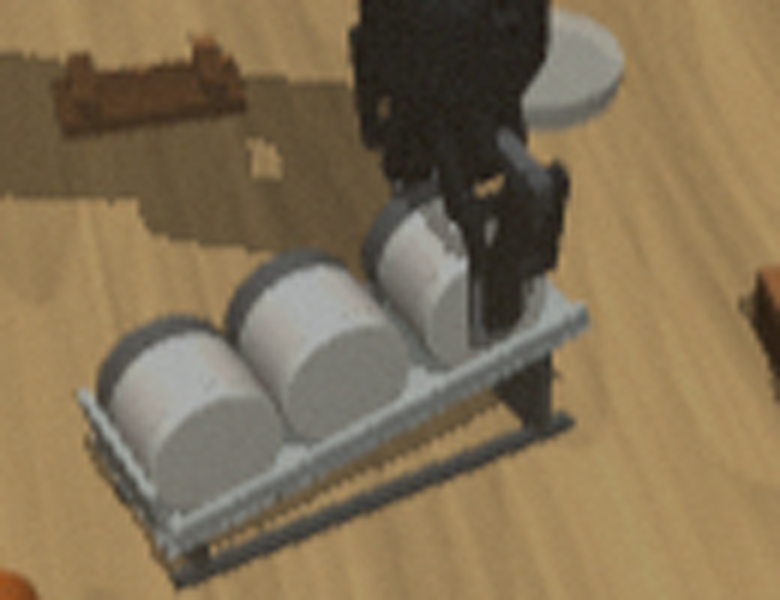

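View pics/nwrist.png

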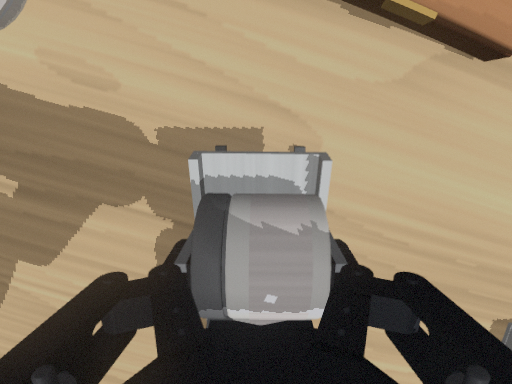

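Emit:
{"op": "arm_command", "data": {"steps": [[[0,0,0],[0,0,0],0.4],[[0,0,0],[0,0,0],0.6],[[0,0,0],[0,0,0],1],[[0,0,0],[0,0,0],1],[[0,0,0],[0,0,0],1]]}}

```text
time: 19.02
eef_pos: [0.5622, 0.0587, 0.0753]
tcp_rot: [0.99, 0.143, 0.001, 0.0]
contact_force: [-0.1, 0.2, -0.5]
opening: 0.999
```

```bash
python3 shot.py o wrist
```

```text
19.025 [0.56224481 0.05870604 0.07527172] [9.89676936e-01 1.43309187e-01 1.39597651e-03 2.99038388e-04] [-0.13018108  0.21947613 -0.52999582] 0.9993683947401549 [-7.54242640e-02  2.27530412e-01  1.95865507e+00  2.87436183e-05
  9.52551978e-01  1.20774651e+00]
```

View pics/owrist.png

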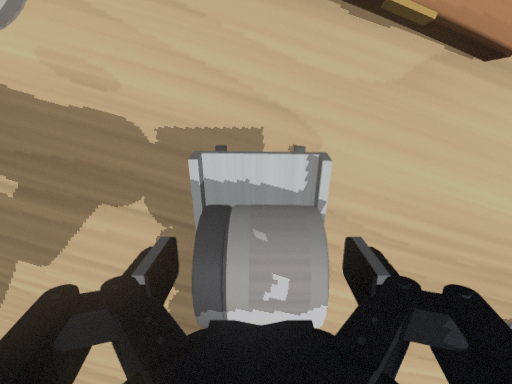

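Released and rolled down slightly; retreat straight up.

Emit:
{"op": "arm_command", "data": {"steps": [[[0,0,0],[0,0,-0.03],1],[[0,0,0],[0,0,-0.07],1],[[0,0,0],[0,0,-0.12],1],[[0,0,0],[0,0,-0.17],1],[[0,0,0],[-0.02,0,-0.2],1],[[0,0,0],[-0.04,0,-0.2],1],[[0,0,0],[-0.06,0,-0.2],1],[[0,0,0],[-0.06,0,-0.2],1]]}}

```text
time: 20.08
eef_pos: [0.5035, 0.0416, 0.2753]
tcp_rot: [0.99, 0.143, 0.002, 0.0]
contact_force: [1.0, -0.8, 0.1]
opening: 1.005
```

```bash
python3 shot.py p wrist side top; python3 - <<'E'
import cv2
a=cv2.imread("pics/pside.png")[130:230,180:310]
cv2.imwrite("pics/pc.png",cv2.resize(a,None,fx=6,fy=6,interpolation=cv2.INTER_CUBIC))
E
```

```text
20.175 [0.50444522 0.04177712 0.27525083] [9.89688989e-01 1.43221386e-01 1.80183112e-03 3.04634424e-04] [ 0.04267745 -1.07900978  0.55142577] 0.998465420847878 [-1.18227487e-01 -1.27596446e-01  1.93667909e+00  3.55050611e-04
  1.32887151e+00  1.16505273e+00]
```

View pics/pwrist.png

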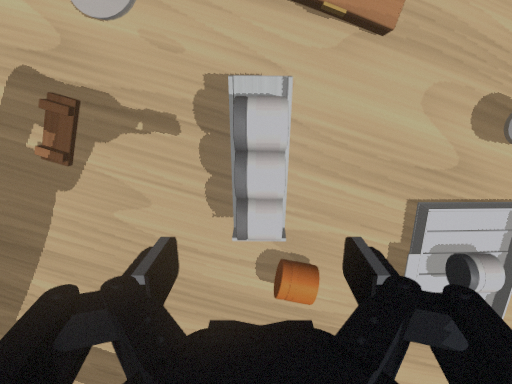

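View pics/pside.png

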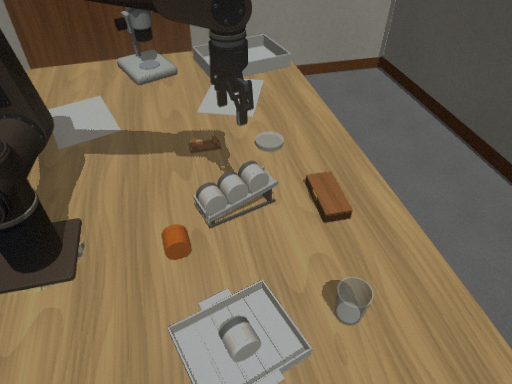

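View pics/pc.png

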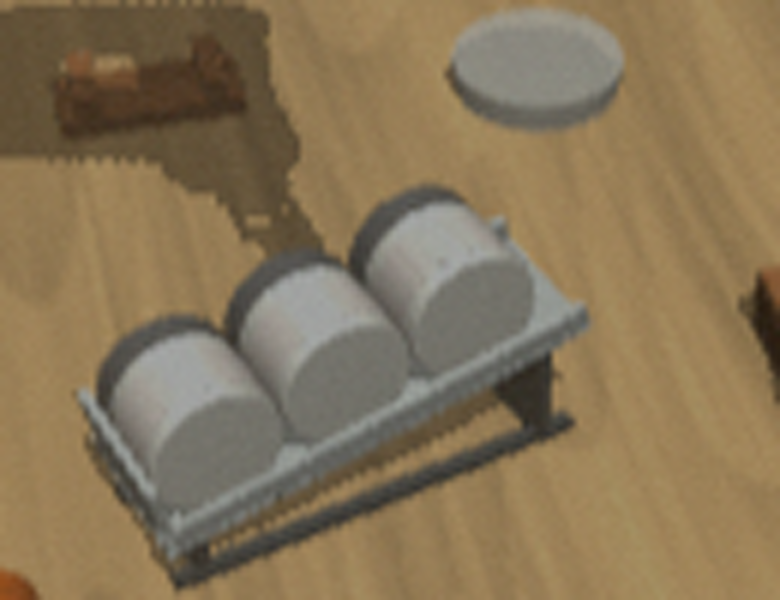

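View pics/ptop.png

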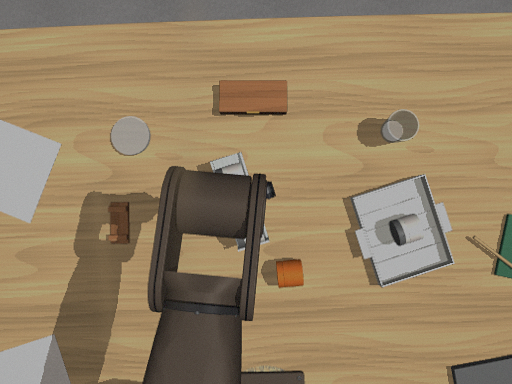

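```bash
python3 - <<'E'
from plant import *; from h import *
a=np.load("gside.npy",allow_pickle=True)
i=cv2.imread("pics/side0.png",0).astype(float); j=cv2.imread("pics/pside.png",0).astype(float)
for n,(x0,x1,y0,y1) in dict(lane=(192,282,158,225),box=(300,355,168,225),beaker=(330,378,272,328),dish=(252,290,130,155)).items():
    print(n,np.abs(i-j)[y0:y1,x0:x1].mean().round(2))
print(sign_off())
E
```

```text
lane 4.18
box 2.2
beaker 2.14
dish 2.54
the job is handed in; nothing more can be done
None
```

The job is done and handed in at about 20 s of the 64 s allowed. The system gave no verdict.

**What I did:**
- **Oldest tub:** I gripped the front tub by its flat ends and lifted it out slowly. It now lies along the tray's y between the two middle ribs, set down to a light contact (about 8 N) before release.
- **New tub:** I took it from the cradle and set it on the lane floor a few millimetres behind the other two, with its lid on the same side as theirs. When released it rolled down against them.

**What the last checks showed:**
- **Lane:** Three tubs lie in contact against the front stop. The back tub's end face is at side-view pixel (258.7, 183), against (258.3, 182.8) for the original third tub.
- **Tray and cradle:** The oldest tub is in the tray and the cradle is empty.
- **Bystanders:** The dish, beaker and wooden box look the same as in the first pictures, with image differences at noise level. The orange tub was left alone.
- **Robot:** The arm is clear of everything, with the gripper open.

**Measurements that disagreed:**
- My first rough estimate of the new tub's position, from the top camera, was about 17 mm off because I took the centre of the white part without the lid. I corrected it from the wrist view before reaching.
- The wrist camera showed a sideways bias of 1 to 2 mm, within its stated calibration.

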